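Feel for the thumb notch of the tool chest and press its catch

ROBOT

A 6-joint arm with a two-finger parallel gripper is mounted at the origin on the work surface. World frame = base frame: x ahead of the robot, y to its left, z up, the work surface at z = 0. Lengths are in m, angles in rad, forces in N, time in s.
With the tool pointing down it reaches from about 0.35 to 0.95 m from the base axis. Payload 17.4 kg.
Tool frame: the origin (TCP) lies at the very end of the fingers, on their centre line; the grasp point (between the pads) lies 19 mm behind it (grip_depth is the distance from the TCP to the grasp point, in m); z points along the fingers, y is the line along which they close (so a half turn about z gives the same grasp; the last joint's range is limited). The gripper opens to 93 mm and grips with 3 to 60 N. Pads are 15 mm wide; open, the fingers measure 128 mm over their backs; the gripper's body (75 mm by 188 mm) begins 65 mm behind the grasp point.
Start: joints at [-1.208, 0.116, 1.442, -0, 1.584, -0.038], TCP at [0.263, -0.622, 0.219] pointing down, gripper open.
Joint ranges: [-2.83, 2.83], [-0.83, 2.19], [0.07, 2.5], [-1.14, 4.28], [0.01, 3], [-2.97, 2.97]. Speed limits (rad/s): [1.89, 1.89, 2.22, 3.14, 3.14, 3.14].

INTERFACE

Orientations are given as a rotation vector (axis times angle).
In Python, from station import get_obs, read_camera, finish_job, grip_depth gives the robot as it stands. The module is installed in compiled form; this text tells all that it offers.
- The arm moves only by the tool drive_tool, never from a script. Its argument "deltas" is a list that holds one entry, the list of rows, each a list of 4 numbers: the shift along the tool's x, y, z in m, then the turn about the tool's z in rad. In form: [[[dx, dy, dz, roll], ...]]. A call has 1 to 12 rows; each row shifts and turns the commanded pose from where the row before left it, along the tool's axes as they then stand; what a row does not reach is not made up. A row lasts 1/8 s, in which the tool goes at most 62.5 mm and 10.7 degrees, less where a joint would pass 70% of its speed; a pose out of reach is approached as far as the arm can. A call with a gripper value outside its range is refused whole. "hand" is the finger opening in m, from 0 to 0.093, set as the call begins (left out, the last holds). The fingers move at their own pace and stop on an object; the grip force is fixed at half the most. Time passes only in rows, so rows that do not move let the fingers close. It gives the time, the measured TCP pose, the force, the opening and the grip force at its end, in the units of the state.
- get_obs(): the state, without advancing time (a new reading comes with each control period).
- read_camera(name): name is "side" or "top" or "wrist"; returns a dict with "frame" (400x640x3 uint8, blue, green, red), "vfov" (degrees; the focal length in pixels is half the picture's height over the tangent of half this angle, whatever the lens; pixels are square), "cx", "cy" (the principal point, pixels), "extrinsics" (4x4, takes a point from world to camera coordinates). Camera axes: x right, y down, z forward; pixel columns grow to the right and rows downward; lengths in m; the calibration is good to about 2 mm. A picture is of the moment at which its call begins. There is no depth.
- finish_job(): hands the job in; it is judged then, once.
The state is a dict: "t": time; "joint_positions": joint angles; "dq": joint speeds; "joint_torque": joint torques, N m; "eef_pos": TCP position; "eef_rot": TCP orientation; "force": force on the tool from outside, world axes, zero at the start; "torque": the same for the moment, N m; "opening": finger opening in m; "gripper_force": force on a finger pad.
Only numpy, scipy, OpenCV 4.12 (cv2) and the standard library are available. Lean on these libraries where they do the work, as an engineer would, in place of code of your own. Each camera call takes 0.05 s, during which the arm holds its last target. There are 200 camera calls.

TASK

Start at the left-hand end of the tool chest's front edge and run a fingertip along the top of that edge until you come to the thumb notch, then press the catch inside the notch all the way down so that the lid comes up ajar, and take your hand away. Do not pry up or push the lid, and leave the chisel, the jar and the little plane where they are.

Things in the scene. Friction and masses are not known exactly. Their poses are not given: they have to be found in the camera images.
- chest: Closed flat wooden tool chest, fixed to the bench, 200 (x, front to back) by 400 (y, width) by 80 mm high. Origin at the centre of its underside; -x is its front (towards the robot), +y its left-hand end seen from the robot, z up. The lid lies behind the front edge, its top 6 mm lower than the edge's. The lid's front is 3 mm behind the edge.
- rail_left (a point): Left-hand end of the chest's front edge, on top, mid-width; axes as the chest's. The edge is a flat wooden rail 36 mm wide (x), 80 mm above the bench, running 400 mm from here along -y, level to 0.5 mm but for one thumb notch, open above, in front and behind: 56 mm long (y), 14 mm deep to the catch. The notch's centre varies: anywhere from 172 to 268 mm from here.
- catch (a joint): The catch: a wooden tongue, 52 (y) by 33 mm, that fills the floor of the notch, its top 14 mm below the rail's top. Pressed straight down it slides 8 mm to its stop: 0 = up, 0.008 = fully down (m). It moves stiffly, at about 6 to 9 N, does not spring back and stays where it is left. Pressing it raises the lid.
- lid (a joint): The lid, 149 by 372 by 8 mm, hinged along the back of the chest. 0 = closed, 0.12 rad = ajar (front edge 18 mm up). It is linked to the catch, 15 rad per m of the catch's travel, and stays ajar when the catch stays down.
- chisel: Bystander: a wood chisel 210 mm long with a wooden handle 30 mm thick, lying on the bench left of the chest. Origin under its middle.
- jar: Bystander: a varnish jar 56 mm across and 75 mm high, standing right of the chest. Origin at the centre of its underside.
- plane: Bystander: a small brass thumb plane 75 by 30 by 30 mm, standing right of the chest. Origin at the centre of its underside.

How it is judged:
By the outcome, as a careful person would: the job done as asked, in the order asked, and still so for the second after the job is handed in, with the robot touching nothing.
It also fails if it takes over 56 s, if anything falls off the work surface, if the arm or the gripper's body presses on something with over 40 N, if the wrist force passes 120 N, or if a joint passes its speed limit or range.

## Working session

There is one attempt and no reset: what is moved stays moved. The work goes in short steps, Python scripts to look and compute and a tool call to move; the robot and the scene stay as the last step left them, time stands still between calls to the robot, and variables do not carry over. Pictures are saved under pics/ and viewed, at most 10 in all, crops included, and the job is handed in when it is done.

Besides the shell and the picture viewer there is one more tool, called after "Request:" as name(argument=value, ...) on one line, values as JSON. drive_tool: Moves the arm, as the interface text tells. Its arguments: {"type":"object","properties":{"deltas":{"type":"array","items":{"type":"array","items":{"type":"array","items":{"type":"number"}}}},"hand":{"type":"number"}},"required":["deltas"]}

```bash
mkdir -p pics; cat > h.py <<'E'
import numpy as np,cv2
from station import *
def cam(n):
    c=read_camera(n);f=200/np.tan(np.radians(c["vfov"])/2)
    return c,f
def ray(c,f,u,v,z):
    E=np.array(c["extrinsics"]);R,t=E[:3,:3],E[:3,3];o=-R.T@t
    d=R.T@np.array([(u-c["cx"])/f,(v-c["cy"])/f,1]);return o+d*(z-o[2])/d[2]
def proj(c,f,p):
    E=np.array(c["extrinsics"]);q=E[:3,:3]@np.array(p)+E[:3,3];return q[:2]/q[2]*f+[c["cx"],c["cy"]]
E
python3 - <<'E'
from h import *
for n in("top","side"):
    c,f=cam(n);cv2.imwrite(f"pics/{n}0.png",c["frame"]);print(n,f,c["cx"],c["cy"],np.round(c["extrinsics"],4).tolist())
o=get_obs();print(o["t"],o["eef_pos"],o["eef_rot"],o["opening"],o["force"])
E
```

```text
top 383.4801318873925 315.31941801045105 197.95189126866413 [[0.0126, -0.9999, -0.0008, -0.0271], [-0.9929, -0.0124, -0.118, 0.5442], [0.118, 0.0023, -0.993, 1.0516], [0.0, 0.0, 0.0, 1.0]]
side 391.97972832348285 319.5912175693396 196.07700853691426 [[-0.9777, -0.2098, 0.0092, 0.5263], [-0.1453, 0.6442, -0.7509, 0.1583], [0.1516, -0.7355, -0.6603, 0.9311], [0.0, 0.0, 0.0, 1.0]]
0.1 [ 0.26328879 -0.62134678  0.21798994] [-3.07772525e+00 -6.25189875e-01  2.73805837e-04] 0.09297829923014225 [ 0.00092003 -0.72963497  0.17852822]
```

View pics/top0.png

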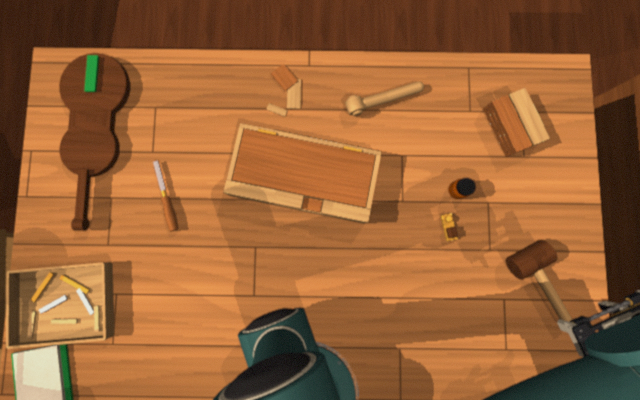

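View pics/side0.png

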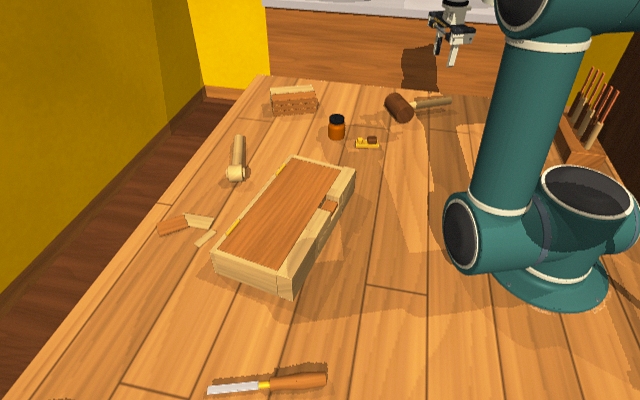

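The top view shows the chest with its front edge running from about (226,190) to (370,217) and the notch near (314,205). The chisel is on the left at (165,195), with the jar (462,188) and the plane (450,227) on the right. I'll enlarge the chest to read its corners.

```bash
python3 - <<'E'
import cv2
a=cv2.imread("pics/top0.png")[115:230,215:390];cv2.imwrite("pics/c1.png",cv2.resize(a,None,fx=4.5,fy=4.5,interpolation=cv2.INTER_CUBIC))
a=cv2.imread("pics/side0.png")[145:305,205:365];cv2.imwrite("pics/c2.png",cv2.resize(a,None,fx=3.75,fy=3.75,interpolation=cv2.INTER_CUBIC))
E
```

```text
(no output)
```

View pics/c1.png

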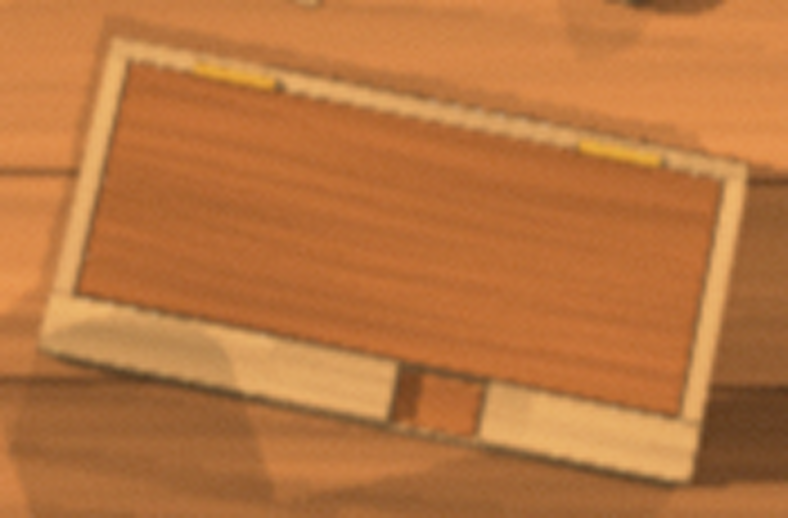

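View pics/c2.png

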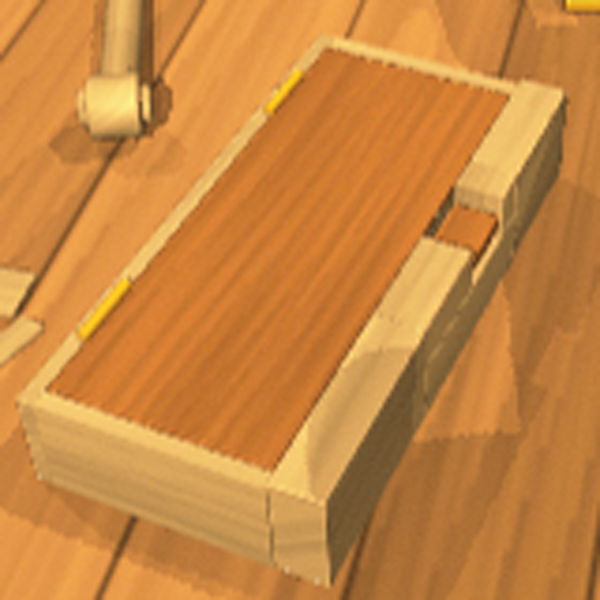

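The enlarged top crop shows the rail's front corners at (42,347) and (690,482), and its back corners at (58,293) and (704,422). The notch edges are at (390,420)/(402,365) and (478,440)/(490,385). In the side crop the rail corners are (328,502), (270,487), (565,92) and (515,80), and the notch edges are (422,238) and (458,187). I'll fit the chest pose and the notch position to both views.

```bash
cat > fit.py <<'E'
from h import *
from scipy.optimize import least_squares
from scipy.spatial.transform import Rotation as Ro
# rail coords: (a: x offset from mid-width, s: along -y)
T=[(-18,0,42,347),(18,0,58,293),(-18,400,690,482),(18,400,704,422),(-18,'l',390,420),(18,'l',402,365),(-18,'r',478,440),(18,'r',490,385)]
S=[(-18,0,328,502),(18,0,270,487),(-18,400,565,92),(18,400,515,80),(18,'l',422,238),(18,'r',458,187)]
C={n:cam(n) for n in("top","side")}
def pt(p,a,s):
    x,y,w,n=p
    s={'l':n-.028,'r':n+.028}[s] if isinstance(s,str) else s/1000
    a/=1000;c,q=np.cos(w),np.sin(w)
    return np.array([x+c*a+q*s,y+q*a-c*s,.08])
def res(p,sep=("top","side")):
    r=[]
    for n,L,k,ox,oy in(("top",T,4.5,215,115),("side",S,3.75,205,145)):
        if n in sep:
            for a,s,u,v in L:r+=list(proj(*C[n],pt(p,a,s))-[(u+.5)/k-.5+ox,(v+.5)/k-.5+oy])
    return np.array(r)
for sep in(("top",),("side",),("top","side")):
    r=least_squares(res,[.5,.2,-.2,.22],args=(sep,));print(sep,np.round(r.x,4),np.round(np.reshape(r.fun,(-1,2)),1).tolist())
p=r.x;o=get_obs();R=Ro.from_rotvec(o["eef_rot"]).as_matrix()
print("R",np.round(R,4).tolist());print("left",pt(p,0,0),"notch",pt(p,0,p[3]*1000),"right",pt(p,0,400),o["t"])
E
python3 fit.py
```

```text
('top',) [ 0.5691  0.2248 -0.1915  0.242 ] [[-0.4, 0.5], [-0.9, -0.4], [0.8, 0.4], [0.2, 0.7], [-0.4, 0.2], [-0.3, -0.6], [0.4, -0.0], [0.5, -0.8]]
('side',) [ 0.5629  0.229  -0.1797  0.243 ] [[0.3, 1.2], [-0.2, -0.4], [0.1, -0.4], [1.0, -0.3], [-0.1, -0.2], [-1.1, -0.6]]
('top', 'side') [ 0.5656  0.2265 -0.1831  0.2428] [[-1.0, 1.8], [-1.7, 0.9], [0.5, 0.5], [-0.2, 0.7], [-0.6, 0.9], [-0.6, 0.1], [0.3, 0.5], [0.2, -0.3], [-0.6, 0.0], [-1.1, -1.6], [-0.3, -1.0], [0.7, -0.9], [-0.7, -0.9], [-1.7, -1.2]]
R [[0.9207, 0.3902, -0.0003], [0.3902, -0.9207, 0.0006], [-0.0, -0.0007, -1.0]]
left [0.56557842 0.22651029 0.08      ] notch [ 0.52138183 -0.0122063   0.08      ] right [ 0.49275894 -0.16680552  0.08      ] 0.2
```

The fit is consistent to about 5 mm: rail left end near (0.566, 0.227), yaw about −0.187 and notch about 242 mm along. I'll close the fingers, line tool y up with the rail and go to a hover over the left end.

Request:
drive_tool(deltas=[[[0, 0, 0, 0.147], [0, 0, 0, 0.147], [0, 0, 0, 0.147], [0, 0, 0, 0.147], [0.007, -0.044, 0, 0], [0.007, -0.044, 0, 0], [0.007, -0.044, 0, 0], [0.007, -0.044, 0, 0], [0.007, -0.044, 0, 0], [0.007, -0.044, 0, 0], [0.007, -0.044, 0, 0], [0.007, -0.044, 0, 0]]], hand=0)

```text
t: 1.7
eef_pos: [0.3841, -0.2847, 0.2186]
eef_rot: [3.128, -0.294, 0.0]
force: [0.1, 0.2, 0.3]
opening: 0.0005
gripper_force: 0.0
```

Request:
drive_tool(deltas=[[[0.007, -0.044, 0, 0], [0.007, -0.044, 0, 0], [0.007, -0.044, 0, 0], [0.007, -0.044, 0, 0], [0.007, -0.044, 0, 0], [0.007, -0.044, 0, 0], [0.007, -0.044, 0, 0], [0.007, -0.044, 0, 0], [0.007, -0.044, 0, 0], [0.007, -0.044, 0, 0], [0.007, -0.044, 0, 0], [0.007, -0.044, 0, 0]]])

```text
t: 3.2
eef_pos: [0.5649, 0.2186, 0.2185]
eef_rot: [3.128, -0.293, -0.0]
force: [-0.5, 0.1, 0.8]
opening: 0.0004
gripper_force: 0.0
```

Request:
drive_tool(deltas=[[[0, 0, 0.03, 0], [0, 0, 0.03, 0], [0, 0, 0, 0]]])

```text
t: 3.58
eef_pos: [0.5637, 0.2168, 0.1564]
eef_rot: [3.126, -0.293, -0.006]
force: [0.2, 0.8, 0.7]
opening: 0.0006
gripper_force: 0.0
```

```bash
python3 - <<'E'
from h import *
c,f=cam("wrist");cv2.imwrite("pics/w1.png",c["frame"]);o=get_obs()
print(f,o["t"],o["eef_pos"],o["eef_rot"],o["force"],o["opening"],o["joint_positions"])
import pickle;c=dict(c);pickle.dump((c,f),open("w1.pkl","wb"))
print("tcp px",proj(c,f,o["eef_pos"]))
E
```

```text
360.73979884005445 3.625 [0.56440269 0.21693248 0.15845587] [ 3.12728749e+00 -2.93621624e-01 -1.95610330e-03] [ 0.02614244 -0.46045103  0.04857501] 0.000484084216484799 [ 3.24762682e-01 -1.31096903e-02  1.67329292e+00  2.82795279e-06
  1.48277125e+00  2.08279026e+00]
tcp px [314.27430601 243.31392566]
```

View pics/w1.png

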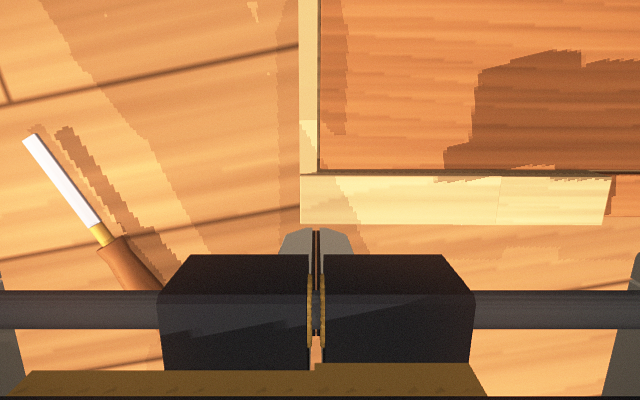

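The wrist view shows the rail square to the picture: front-left corner (301,224), back-left corner (301,175) and the notch's left edge near (603,224) to (612,177). I'll check these against the fit.

```bash
python3 - <<'E'
from h import *
import pickle
c,f=pickle.load(open("w1.pkl","rb"))
P={k:ray(c,f,*k,.08) for k in[(301,224),(301,175),(603,224),(612,177)]}
for k,v in P.items():print(k,v.round(4))
a,b,n,m=P.values();print("width",np.linalg.norm(a-b),"yaw",np.arctan2((a-n)[1],(a-n)[0])-np.pi/2,"len",np.linalg.norm(a-n),np.linalg.norm(b-m),"mid",(a+b)/2)
E
```

```text
(301, 224) [0.548  0.2299 0.08  ]
(301, 175) [0.5831 0.2228 0.08  ]
(603, 224) [0.5077 0.0179 0.08  ]
(612, 177) [0.5416 0.0124 0.08  ]
width 0.035751551774109006 yaw -0.1882486464614863 len 0.21581128042093167 0.21454561722370802 mid [0.5655629  0.22637087 0.08      ]
```

The wrist view agrees with the fit: rail width 35.8 mm, left end at (0.5656, 0.2264), yaw −0.188 and notch centre about 243 mm along. I'll go down now to touch the rail.

Request:
drive_tool(deltas=[[[0, -0.002, 0.025, 0], [0, 0, 0.025, 0], [0, 0, 0.015, 0], [0, 0, 0.005, 0], [0, 0, 0.002, 0], [0, 0, 0, 0], [0, 0, 0, 0]]])

```text
t: 4.5
eef_pos: [0.5653, 0.2191, 0.0873]
eef_rot: [-3.128, 0.294, -0.001]
force: [-0.1, 0.1, -0.1]
opening: 0.0004
gripper_force: 0.0
```

Request:
drive_tool(deltas=[[[0, 0, 0.002, 0], [0, 0, 0.002, 0], [0, 0, 0, 0]]])

```text
t: 4.88
eef_pos: [0.5649, 0.219, 0.0824]
eef_rot: [3.128, -0.294, -0.001]
force: [0.1, 0.2, 1.0]
opening: 0.0005
gripper_force: 0.0
```

Request:
drive_tool(deltas=[[[0, 0, 0.001, 0], [0, 0, 0.001, 0], [0, 0, 0, 0], [0, 0, 0, 0]]])

```text
t: 5.38
eef_pos: [0.5651, 0.219, 0.0807]
eef_rot: [-3.128, 0.294, -0.0]
force: [-0.2, -0.2, 0.6]
opening: 0.0004
gripper_force: 0.0
```

Request:
drive_tool(deltas=[[[0, 0, 0.001, 0], [0, 0, 0, 0], [0, 0, 0, 0]]])

```text
t: 5.75
eef_pos: [0.5652, 0.2191, 0.0803]
eef_rot: [-3.128, 0.294, -0.001]
force: [-2.7, -1.1, 5.4]
opening: 0.0007
gripper_force: 2.9
```

Contact at 5.4 N with z about 0.080. I'll slide along the rail.

Request:
drive_tool(deltas=[[[0, 0.004, 0, 0], [0, 0.006, 0, 0], [0, 0.006, 0, 0], [0, 0.006, 0, 0], [0, 0.006, 0, 0], [0, 0.006, 0, 0], [0, 0.006, 0, 0], [0, 0.006, 0, 0]]])

```text
t: 6.75
eef_pos: [0.5568, 0.1738, 0.0803]
eef_rot: [-3.127, 0.293, -0.002]
force: [1.2, 5.1, 5.6]
opening: 0.0007
gripper_force: 2.7
```

Request:
drive_tool(deltas=[[[0, 0.007, 0, 0], [0, 0.007, 0, 0], [0, 0.007, 0, 0], [0, 0.007, 0, 0], [0, 0.007, 0, 0], [0, 0.007, 0, 0], [0, 0.007, 0, 0], [0, 0.007, 0, 0], [0, 0.007, 0, 0], [0, 0.007, 0, 0]]])

```text
t: 8.0
eef_pos: [0.5438, 0.105, 0.0802]
eef_rot: [-3.127, 0.294, -0.002]
force: [1.0, 4.4, 6.0]
opening: 0.0003
gripper_force: 2.9
```

Request:
drive_tool(deltas=[[[0, 0.007, 0, 0], [0, 0.007, 0, 0], [0, 0.007, 0, 0], [0, 0.007, 0, 0], [0, 0.007, 0, 0], [0, 0.007, 0, 0], [0, 0.007, 0, 0], [0, 0.007, 0, 0], [0, 0.007, 0, 0], [0, 0.007, 0, 0]]])

```text
t: 9.25
eef_pos: [0.5306, 0.0361, 0.08]
eef_rot: [-3.127, 0.294, -0.001]
force: [0.6, 4.1, 5.2]
opening: 0.0005
gripper_force: 2.8
```

Request:
drive_tool(deltas=[[[0, 0.005, 0, 0], [0, 0.005, 0, 0], [0, 0.005, 0, 0], [0, 0.005, 0, 0], [0, 0.005, 0, 0], [0, 0.005, 0, 0]]])

```text
t: 10.0
eef_pos: [0.5245, 0.0063, 0.0793]
eef_rot: [3.127, -0.294, -0.001]
force: [0.3, 0.1, 0.8]
opening: 0.0004
gripper_force: 0.0
```

The force dropped away at about 224 mm, so the tip has come over the notch. I'll move to its centre and press.

Request:
drive_tool(deltas=[[[0, 0.005, 0, 0], [0, 0.005, 0, 0], [0, 0.005, 0, 0], [0, 0.004, 0, 0], [0, 0, 0, 0]]])

```text
t: 10.62
eef_pos: [0.5213, -0.0121, 0.0796]
eef_rot: [3.128, -0.294, -0.0]
force: [-1.0, -1.2, 0.1]
opening: 0.0005
gripper_force: 0.0
```

Request:
drive_tool(deltas=[[[0, 0, 0.004, 0], [0, 0, 0.004, 0], [0, 0, 0.002, 0], [0, 0, 0.001, 0], [0, 0, 0, 0]]])

```text
t: 11.25
eef_pos: [0.5213, -0.0118, 0.0686]
eef_rot: [3.128, -0.293, -0.0]
force: [-0.2, 0.5, -0.5]
opening: 0.0003
gripper_force: 0.0
```

Request:
drive_tool(deltas=[[[0, 0, 0.002, 0], [0, 0, 0.001, 0], [0, 0, 0.001, 0], [0, 0, 0.001, 0], [0, 0, 0.001, 0], [0, 0, 0, 0]]])

```text
t: 12.0
eef_pos: [0.5214, -0.0119, 0.063]
eef_rot: [-3.128, 0.294, -0.0]
force: [-1.4, 0.1, 4.9]
opening: 0.0003
gripper_force: 2.4
```

Request:
drive_tool(deltas=[[[0, 0, 0.001, 0], [0, 0, 0.001, 0], [0, 0, 0.001, 0], [0, 0, 0.001, 0], [0, 0, 0, 0]]])

```text
t: 12.62
eef_pos: [0.5214, -0.0119, 0.0589]
eef_rot: [-3.128, 0.294, -0.0]
force: [-2.4, 0.5, 4.2]
opening: 0.0007
gripper_force: 2.4
```

Request:
drive_tool(deltas=[[[0, 0, 0.001, 0], [0, 0, 0.0005, 0], [0, 0, 0, 0]]])

```text
t: 13.0
eef_pos: [0.5215, -0.0119, 0.0582]
eef_rot: [3.128, -0.294, 0.001]
force: [-7.2, 0.7, 12.5]
opening: 0.0006
gripper_force: 6.8
```

Request:
drive_tool(deltas=[[[0, 0, 0.0005, 0], [0, 0, 0.0005, 0], [0, 0, 0, 0]]])

```text
t: 13.38
eef_pos: [0.5216, -0.0119, 0.0581]
eef_rot: [3.128, -0.294, 0.001]
force: [-12.0, 0.5, 24.9]
opening: 0.0003
gripper_force: 12.1
```

The force rose to 25 N with no more travel at 58 mm, so the catch is on its stop. I'll withdraw straight up, back off towards the robot, and look.

Request:
drive_tool(deltas=[[[0, 0, -0.004, 0], [0, 0, -0.01, 0], [0, 0, -0.02, 0], [0, 0, -0.03, 0], [0, 0, -0.03, 0], [0, 0, -0.03, 0], [-0.02, 0, -0.02, 0], [-0.03, 0, 0, 0], [-0.03, 0, 0, 0], [0, 0, 0, 0], [0, 0, 0, 0]]])

```text
t: 14.75
eef_pos: [0.4432, 0.003, 0.201]
eef_rot: [-3.128, 0.294, -0.002]
force: [-0.6, -0.9, 0.2]
opening: 0.0008
gripper_force: 0.0
```

```bash
python3 - <<'E'
from h import *
c,f=cam("side");cv2.imwrite("pics/s2.png",cv2.resize(c["frame"][60:400,130:470],None,fx=1.75,fy=1.75));o=get_obs()
print(o["t"],o["eef_pos"],o["force"],o["dq"].round(3))
a=cv2.imread("pics/top0.png");b=cam("top")[0]["frame"]
for s in(np.s_[150:240,140:190],np.s_[170:250,430:490]):print(cv2.absdiff(a[s],b[s]).mean())
E
```

```text
14.8 [0.44322232 0.00291596 0.20071116] [-0.33417121  0.83123458  0.02999714] [ 0.001  0.014  0.002 -0.001 -0.    -0.   ]
5.3757777777777775
16.597569444444446
```

View pics/s2.png

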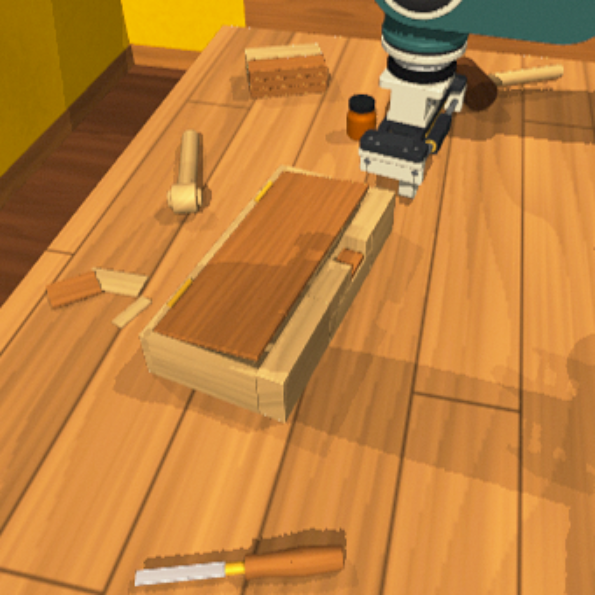

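The side view shows the lid's front edge standing clear of the rail (its near corner at about (262,357)). The catch is down at (348,260), and the hand is free above. The chisel and jar are where they were. The arm hides the plane, but it never went near it.

```bash
python3 -c "
from station import *
print(finish_job())"
```

```text
the job is handed in; nothing more can be done
None
```

I ran the fingertip along the rail from its left end to the notch and pressed the catch down to its stop. The lid came up ajar, the hand is clear, and the job is handed in at about 15 s; the chisel and jar are where they were, and the plane was hidden by the arm in the last picture, but the arm stayed well clear of it.

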